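Load two filter cassettes into a spring-loaded magazine

TASK

Load the two round filter cassettes, lying flat, into the spring-loaded magazine one at a time: push each one down past the sprung lips until it stays caught underneath them by itself before fetching the next. Press gently: neither a cassette nor the magazine may be loaded with more than 18 N, so do not ram the stack against the bottom, and leave the wash bottle, tissue box and gauge where they are.

Things in the scene. Friction and masses are not known exactly. Their poses are not given: they have to be found in the camera images.
- magazine: Open-topped square tower (68 x 96 mm) on a fixed grey foot plate 130 x 120 mm. Origin: centre of the foot's underside, on the tower's axis; z up, x and y along its sides. The tower is clamped on the foot at an unknown height: every height and magazine point listed is for its lowest setting; the real one is 0 to 16 mm higher and must be felt or seen. Sideways it is exact.
- mouth (a point): On the magazine's axis, 112 mm above the bench: the top of its clear plastic walls at +x and -x, whose last 7 mm flare out to guide a cassette into the 57 x 57 mm shaft. Set a cassette down with the fingers on its magazine +y and -y sides (over the lips, clear of these walls), fingertips at most 8 mm below its top.
- rest (a point): On the axis, 102 mm above the bench: here the underside of a cassette laid on the lips' slopes stops (top at 116 mm). Sprung steel lips at +y and -y, each with two 9 mm noses (x = 14 to 23 and -14 to -23 mm), slope inward from 105 mm height (y = +-25 mm) to 97 mm (y = +-20 mm). 40 mm stay clear between facing tips for closed fingers to press the cassette's centre.
- catch (a point): On the axis, 94 mm above the bench: the lips' flat underside, which holds cassettes down. A pushed cassette spreads the lips and snaps under them once its top is below this, about 22 mm below where it rested; let go earlier it is pushed up again. A whole push takes about 5 to 8 N; against the hard bottom the force shoots up.
- bottom (a point): On the axis, 64 mm above the bench: hard bottom of the black sprung follower's top face. The follower starts at 92 mm and pushes up with 4 N, growing to 7 N here. The second cassette pushes the first down; the follower strikes this bottom when the upper cassette's top is only 2 mm below the lips' underside.
- cassette_a: Loose round off-white plastic filter cassette: a flat disc 54 mm in diameter, 14 mm high, 50 g (may vary by a third), with a paper filter on its top and a thin grey seam round its middle. Origin at the centre of its underside, z up. Grip it across its diameter with 10 N or so. It lies flat on the bench; either cassette may go in first.
- cassette_b: The other filter cassette, the same in every way.
- wash_bottle: Bystander: white wash bottle, red cap and spout, 72 mm in diameter, 215 mm tall; origin at the centre of its underside.
- tissue_box: Bystander: green and white tissue box 115 x 115 x 100 mm; origin at the centre of its underside.
- gauge: Bystander: round steel pressure gauge lying face up, 64 mm in diameter, 24 mm high, with a brass stem 30 mm long towards its own +x; origin at the centre of its underside.

How it is judged:
On the way, in this order (a step that is already met when the one before it is completed fails the run):
1. one cassette is caught under the lips by itself, the other not yet brought to the magazine ((((z of cassette_a in the frame of magazine between 0.03 and 0.0975 m and horizontal distance between cassette_a and magazine below 0.006 m and angle between cassette_a's own z axis and vertical below 0.12 rad and contact force between the fingers and cassette_a below 0.3 N) and horizontal distance between cassette_b and magazine above 0.08 m) or ((z of cassette_b in the frame of magazine between 0.03 and 0.0975 m and horizontal distance between cassette_b and magazine below 0.006 m and angle between cassette_b's own z axis and vertical below 0.12 rad and contact force between the fingers and cassette_b below 0.3 N) and horizontal distance between cassette_a and magazine above 0.08 m))), for 0.2 s.
2. the second cassette is caught under the lips by itself, on top of the first ((((z of cassette_a in the frame of magazine between 0.03 and 0.0835 m and horizontal distance between cassette_a and magazine below 0.006 m and angle between cassette_a's own z axis and vertical below 0.12 rad and contact force between the fingers and cassette_a below 0.3 N) and (z of cassette_b in the frame of magazine between 0.03 and 0.0975 m and horizontal distance between cassette_b and magazine below 0.006 m and angle between cassette_b's own z axis and vertical below 0.12 rad and contact force between the fingers and cassette_b below 0.3 N)) or ((z of cassette_b in the frame of magazine between 0.03 and 0.0835 m and horizontal distance between cassette_b and magazine below 0.006 m and angle between cassette_b's own z axis and vertical below 0.12 rad and contact force between the fingers and cassette_b below 0.3 N) and (z of cassette_a in the frame of magazine between 0.03 and 0.0975 m and horizontal distance between cassette_a and magazine below 0.006 m and angle between cassette_a's own z axis and vertical below 0.12 rad and contact force between the fingers and cassette_a below 0.3 N)))), for 0.2 s.
At the end, for the whole second after the job is handed in: Both cassettes lie flat (0.12 rad), at rest, centred within 6 mm, one on the other in the magazine, held under the lips with the robot off them: undersides below 97.5 mm (upper) and 83.5 mm (lower) above the bench; caught, they lie at 80 and 66 mm plus the tower's 0 to 16 mm ((((z of cassette_a in the frame of magazine between 0.03 and 0.0835 m and horizontal distance between cassette_a and magazine below 0.006 m and angle between cassette_a's own z axis and vertical below 0.12 rad and contact force between the fingers and cassette_a below 0.3 N) and (z of cassette_b in the frame of magazine between 0.03 and 0.0975 m and horizontal distance between cassette_b and magazine below 0.006 m and angle between cassette_b's own z axis and vertical below 0.12 rad and contact force between the fingers and cassette_b below 0.3 N)) or ((z of cassette_b in the frame of magazine between 0.03 and 0.0835 m and horizontal distance between cassette_b and magazine below 0.006 m and angle between cassette_b's own z axis and vertical below 0.12 rad and contact force between the fingers and cassette_b below 0.3 N) and (z of cassette_a in the frame of magazine between 0.03 and 0.0975 m and horizontal distance between cassette_a and magazine below 0.006 m and angle between cassette_a's own z axis and vertical below 0.12 rad and contact force between the fingers and cassette_a below 0.3 N))) and linear speed of each of cassette_a, cassette_b below 0.02 m/s); the robot touches nothing.
It fails at once if a cassette is pressed against the magazine with more than 18 N (contact force between any of cassette_a, cassette_b and magazine above 18 N).
It fails at once if the gripper bears on the magazine itself with more than 18 N (contact force between the arm and magazine above 18 N).
It fails at once if the wash bottle is shifted by more than 20 mm or tipped (distance of wash_bottle from where it was at the start of the episode above 0.02 m or angle between wash_bottle's own z axis and vertical above 0.3 rad).
It fails at once if the tissue box is shifted by more than 20 mm or tipped (distance of tissue_box from where it was at the start of the episode above 0.02 m or angle between tissue_box's own z axis and vertical above 0.3 rad).
It fails at once if the gauge is shifted by more than 20 mm or tipped (distance of gauge from where it was at the start of the episode above 0.02 m or angle between gauge's own z axis and vertical above 0.3 rad).
It also fails if it takes over 72 s, if anything falls off the work surface, if the arm or the gripper's body presses on something with over 40 N, if the wrist force passes 120 N, or if a joint passes its speed limit or range.

ROBOT

A 7-joint arm with a two-finger parallel gripper is mounted at the origin on the work surface. World frame = base frame: x ahead of the robot, y to its left, z up, the work surface at z = 0. Lengths are in m, angles in rad, forces in N, time in s.
With the tool pointing down it reaches from about 0.375 to 0.925 m from the base axis. Payload 3.1 kg.
Tool frame: the origin (TCP) lies midway between the tips of the shut fingers; the grasp point (between the pads) lies 19 mm behind it; z points along the fingers, y is the line along which they close (so a half turn about z gives the same grasp; the last joint's range is limited). The gripper opens to 85 mm and grips with 20 to 120 N. Pads are 22 mm wide; open, the fingers measure 114 mm over their backs; the gripper's body (76 mm by 85 mm) begins 54 mm behind the grasp point. The pads swing forward as they close: fully open they stand 13 mm farther back than shut.
Start: joints at [1.029, 0.383, 0.044, 1.598, -0.018, 1.161, -0.05], TCP at [0.279, -0.587, 0.231] pointing down, gripper open.
Joint ranges: [-2.61, 2.61], [-0.41, 2.15], [-1.48, 1.57], [0, 2.5], [-1.57, 4.71], [0.05, 1.97], [-2.85, 2.85]. Speed limits (rad/s): [2.79, 2.79, 3.14, 3.14, 3.14, 3.14, 3.14].

INTERFACE

Orientations are given as a unit quaternion [x, y, z, w].
In Python, from plant import ctrl gives the robot as it stands.
- The arm moves only by the shell command python3 -m handwheel 'ROWS'. ROWS is JSON, a list that holds one entry, the list of rows, each a list of 5 numbers: the opening, from -1 (shut) to 1 (fully open), then the shift along the tool's x, y, z in mm, then the turn about the tool's z in degrees. In form: [[[jaw, x, y, z, roll], ...]]. A call has 1 to 8 rows; each row is the pose to reach, as a shift and turn from the pose commanded when the call began, along the tool's axes at that moment; what a row does not reach only later rows make up. A row lasts 1/10 s, in which the tool goes at most 50 mm and 8.59 degrees, less where a joint would pass 70% of its speed; a pose out of reach is approached as far as the arm can. A call with a gripper value outside its range is refused whole. The fingers move at their own pace and stop on an object; the grip force is fixed at half the most. Time passes only in rows, so rows that repeat a pose let the fingers close. It gives the time, the measured TCP pose, the force, the opening and the grip force at its end, in the units of the state.
- ctrl.get_state(): the state, without advancing time (a new reading comes with each control period).
- ctrl.grab_frame(name): name is "scene" or "top"; returns a dict with "color" (384x512x3 uint8, red, green, blue), "camera_matrix" (3x3 intrinsics, pixels), "D" ([k1, k2, p1, p2, k3] as OpenCV has them; the pictures are not rectified), "rvec" (rotation vector, rad) and "tvec" (3), from world to camera coordinates, as OpenCV has them. Camera axes: x right, y down, z forward; pixel columns grow to the right and rows downward; lengths in m; the calibration is good to about 2 mm. A picture is of the moment at which its call begins. There is no depth.
- ctrl.close_job(): hands the job in; it is judged then, once.
The state is a dict: "time_s": time; "qpos": joint angles; "qvel": joint speeds; "joint_torque": joint torques, N m; "tcp_pos": TCP position; "eef_rot": TCP orientation; "ft_force": force on the tool from outside, world axes, zero at the start; "wrist_torque": the same for the moment, N m; "gripper_width": finger opening in m; "grip_force": force on a finger pad.
Only numpy, scipy, OpenCV 4.12 (cv2) and the standard library are available. Lean on these libraries where they do the work, as an engineer would, in place of code of your own. Each camera call takes 0.05 s, during which the arm holds its last target. There are 200 camera calls.

## Working session

There is one attempt and no reset: what is moved stays moved. The work goes in short steps, Python scripts to look and compute and a shell command to move; the robot and the scene stay as the last step left them, time stands still between calls to the robot, and variables do not carry over. Pictures are saved under pics/ and viewed, at most 10 in all, crops included, and the job is handed in when it is done.

```bash
mkdir -p pics
cat > h.py <<'E'
import numpy as np, cv2
from plant import ctrl
def grab(n,fn=None):
    f=ctrl.grab_frame(n)
    if fn: cv2.imwrite('pics/'+fn,f['color'][:,:,::-1])
    return f
def ray(f,uv,z):
    K=np.array(f['camera_matrix'],float);D=np.array(f['D'],float)
    R=cv2.Rodrigues(np.array(f['rvec'],float))[0];t=np.array(f['tvec'],float).ravel()
    p=cv2.undistortPoints(np.array(uv,float).reshape(-1,1,2),K,D).reshape(-1,2)
    d=np.c_[p,np.ones(len(p))]@R; c=-R.T@t
    return c+d*((z-c[2])/d[:,2])[:,None]
def proj(f,P):
    return cv2.projectPoints(np.array(P,float).reshape(-1,1,3),np.array(f['rvec'],float),np.array(f['tvec'],float),np.array(f['camera_matrix'],float),np.array(f['D'],float))[0].reshape(-1,2)
E
python3 - <<'E'
from h import *
a=grab('top','t1.png');b=grab('scene','s1.png')
s=ctrl.get_state();print(s)
for f in(a,b):
  R=cv2.Rodrigues(np.array(f['rvec'],float))[0];print(-R.T@np.array(f['tvec']).ravel(),R[2])
cv2.imwrite('pics/both.png',cv2.resize(np.vstack([a['color'],b['color']])[:,:,::-1],None,fx=.78,fy=.78))
E
```

```text
{'time_s': 0.1, 'qpos': array([ 1.0292128 ,  0.38373765,  0.04387398,  1.59946438, -0.01790654,
        1.16120535, -0.04992818]), 'qvel': array([-0.00030163,  0.00023205,  0.00125783, -0.00500541,  0.00066762,
        0.00112189,  0.00139872]), 'joint_torque': array([ 2.75409322e-03, -4.34730184e+01,  1.02959756e+00, -2.50454789e+01,
        1.09264071e-02,  5.56512576e-03, -2.66257638e-05]), 'tcp_pos': array([ 0.27868462, -0.58625381,  0.23000146]), 'eef_rot': array([ 9.75480647e-01,  2.20081896e-01, -3.31592015e-04, -1.16456714e-03]), 'ft_force': array([-0.04406964, -0.47866737, -0.28105026]), 'wrist_torque': array([ 0.02213647,  0.05163108, -0.02894428]), 'grip_force': 0.0, 'gripper_width': 0.08536755965197204}
[ 0.34666143 -0.00204933  1.38182197] [ 0.14524318 -0.01468844 -0.98928695]
[ 1.39067073e+00 -1.15741411e-03  1.39505948e+00] [-0.54106166 -0.01642635 -0.84082249]
```

View pics/t1.png

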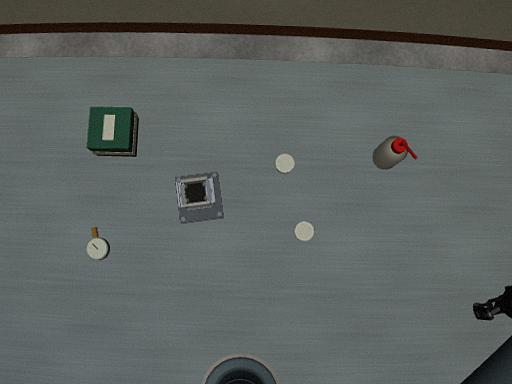

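View pics/s1.png

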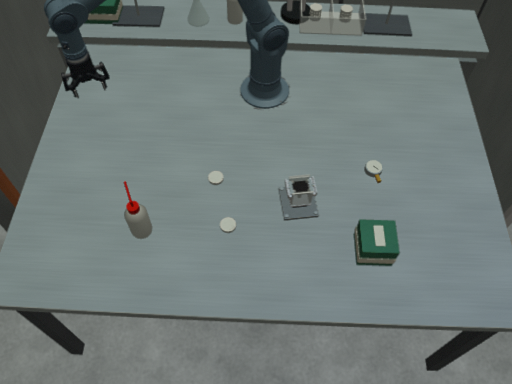

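The top view shows the cassettes at (285,163) and (304,231) and the magazine at about (199,197). The box is at (112,130), the gauge at (97,247) and the bottle at (390,152). The scene view shows the cassettes at (216,178) and (228,225) and the magazine at (299,197).

Run:
```python
from h import *
fs=[grab('top'),grab('scene')]
for f,cs in zip(fs,([(285,163),(304,231)],[(228,225),(216,178)])):
  im=f['color']; hsv=cv2.cvtColor(im,cv2.COLOR_RGB2HSV)
  for u,v in cs:
    w=im[v-16:v+17,u-16:u+17].astype(int)
    m=((w[:,:,0]>w[:,:,2]+8)&(w.sum(2)>330)).astype(np.uint8)
    M=cv2.moments(m,True); c=(u-16+M['m10']/M['m00'],v-16+M['m01']/M['m00'])
    print(c,M['m00'],ray(f,[c],.012).round(4))
t=cv2.resize(fs[0]['color'][160:235,162:237],None,fx=8,fy=8,interpolation=cv2.INTER_CUBIC)
s=cv2.resize(fs[1]['color'][165:230,265:330],(600,600),interpolation=cv2.INTER_CUBIC)
cv2.imwrite('pics/mt.png',t[:,:,::-1]);cv2.imwrite('pics/ms.png',s[:,:,::-1])
```

```text
(284.3923611111111, 162.875) 288.0 [[ 0.6359 -0.1046  0.012 ]]
(303.7986348122867, 230.8430034129693) 293.0 [[ 0.4469 -0.1617  0.012 ]]
(227.92857142857142, 225.85714285714286) 42.0 [[ 0.6446 -0.1025  0.012 ]]
(215.53125, 178.625) 32.0 [[ 0.4569 -0.1598  0.012 ]]
```

View pics/mt.png

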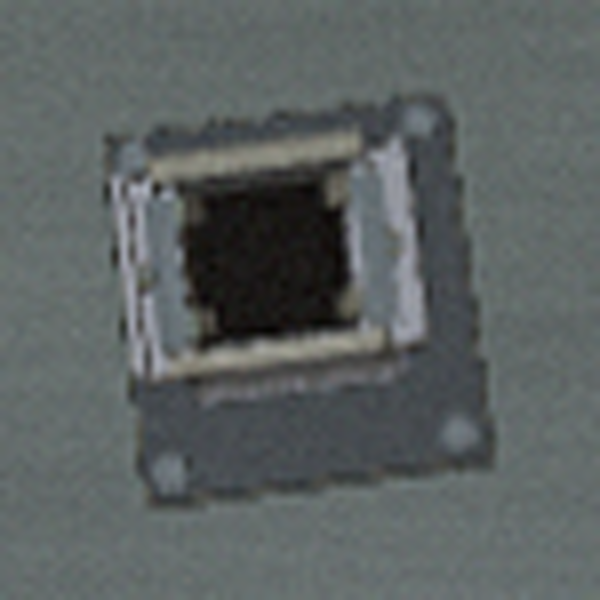

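View pics/ms.png

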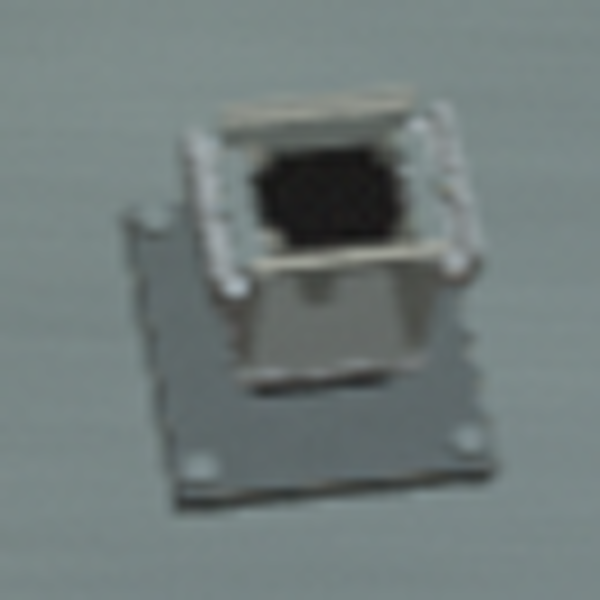

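The crops show the foot corners: in the top crop at (108,135), (450,98), (492,465), (150,505), and in the scene crop at (127,215), (178,508), (493,478). The tower's long side (y) runs left to right in both views, with the lips' noses left and right and the tan flared walls at top and bottom.

Run:
```python
from h import *
fs=[grab('top'),grab('scene')]
for f,cs in zip(fs,([(285,163),(304,231)],[(228,225),(216,178)])):
  im=f['color']
  for u,v in cs:
    w=im[v-14:v+15,u-14:u+15].astype(int); bg=np.median(w[:3].reshape(-1,3),0)
    d=w-bg; s=d[:,:,0]+d[:,:,1]
    m=(s>60).astype(np.uint8)
    n,l,st,c=cv2.connectedComponentsWithStats(m); k=1+st[1:,4].argmax()
    p=c[k]+[u-14,v-14]; print(p,st[k],ray(f,[p],.0125).round(4))
T=np.array([(108,135),(450,98),(492,465),(150,505)])/8.+[162,160]-.5+.06
for z in(.005,.01):
  P=ray(fs[0],T,z); print(z,P.mean(0),[np.linalg.norm(P[i]-P[i-1]).round(4) for i in range(4)],
   [np.degrees(np.arctan2(*(a)[:2][::-1])).round(1) for a in (P[0]-P[3],P[1]-P[2],P[0]-P[1],P[3]-P[2])])
S=np.array([(127,215),(178,508),(493,478)])*65/600.+[265,165]-.45
S[1:,1]-=1.0
P=ray(fs[1],S,.008); print(P,(P[0]+P[2])/2)
# tower: outer corners of white wall pieces, both views
tt=np.array([(112,180),(405,137),(428,340),(148,380)])/8.+[162,160]-.45
for z in(.112,.12,.128): P=ray(fs[0],tt,z);print(z,P.mean(0),np.linalg.norm(P[0]-P[1]),np.linalg.norm(P[1]-P[2]))
ss=np.array([(190,130),(440,105),(478,268),(235,292)])*65/600.+[265,165]-.45
for z in(.112,.12,.128): P=ray(fs[1],ss,z);print(z,P.mean(0),np.linalg.norm(P[0]-P[1]),np.linalg.norm(P[1]-P[2]))
```

```text
[284.51798561 162.76258993] [  5   5  19  19 278] [[ 0.6361 -0.1049  0.0125]]
[304.         230.69072165] [  5   4  19  20 291] [[ 0.4473 -0.1622  0.0125]]
[227.54545455 223.78787879] [  6   6  16  14 165] [[ 0.6371 -0.1043  0.0125]]
[215.26119403 176.3880597 ] [  7   7  14  12 134] [[ 0.4477 -0.1615  0.0125]]
0.005 [0.53330865 0.13073682 0.005     ] [np.float64(0.131), np.float64(0.1206), np.float64(0.1299), np.float64(0.1191)] [np.float64(9.2), np.float64(8.6), np.float64(97.9), np.float64(98.4)]
0.01 [0.53263083 0.1302546  0.01      ] [np.float64(0.1305), np.float64(0.1201), np.float64(0.1294), np.float64(0.1186)] [np.float64(9.2), np.float64(8.6), np.float64(97.9), np.float64(98.4)]
[[0.48277009 0.06349765 0.008     ]
 [0.60582017 0.08369859 0.008     ]
 [0.58781216 0.19952842 0.008     ]] [0.53529112 0.13151303 0.008     ]
0.112 [0.53175044 0.12953794 0.112     ] 0.09555741691091763 0.06647904274947251
0.12 [0.53058436 0.12870893 0.12      ] 0.09495539603327177 0.06606021841374977
0.128 [0.52941828 0.12787992 0.128     ] 0.0943533751556259 0.06564139407802705
0.112 [0.54002588 0.13241568 0.112     ] 0.09097661100596403 0.06975480118499441
0.12 [0.54532973 0.13158284 0.12      ] 0.09040936303606052 0.06931987325213688
0.128 [0.55063358 0.13075    0.128     ] 0.08984211506615702 0.06888494531927934
```

```bash
cat >> h.py <<'E'
from scipy.spatial.transform import Rotation
def go(p,yaw=None):
    s=ctrl.get_state();R=Rotation.from_quat(s['eef_rot']).as_matrix()
    y=np.degrees(np.arctan2(R[1,0],R[0,0]))
    d=R.T@(np.array(p)-s['tcp_pos'])*1000
    print('t',round(s['time_s'],2),'tcp',s['tcp_pos'].round(4),'yaw',y.round(2),'tilt',R[2,2].round(5),'F',s['ft_force'].round(2),'w',round(s['gripper_width'],4),'g',round(s['grip_force'],1),
     '\n shift',d.round(1),'roll',None if yaw is None else round(y-yaw,1))
E
python3 -m handwheel '[[[1,334.5,-310.4,130,16.9],[1,334.5,-310.4,130,16.9],[1,334.5,-310.4,130,16.9],[1,334.5,-310.4,130,16.9],[1,334.5,-310.4,130,16.9],[1,334.5,-310.4,130,16.9],[1,334.5,-310.4,130,16.9],[1,334.5,-310.4,130,16.9]]]'
python3 -c "
from h import *
go([.4475,-.162,.06],8.5)"
```

```text
time_s: 1.1
tcp_pos: [0.422, -0.228, 0.1216]
eef_rot: [0.997, 0.074, 0.001, 0.0]
ft_force: [0.7, -1.0, 0.1]
gripper_width: 0.0854
grip_force: 0.0
t 1.1 tcp [ 0.422  -0.228   0.1216] yaw 8.51 tilt -1.0 F [ 0.67 -0.96  0.05] w 0.0854 g 0.0 
 shift [ 34.9 -61.5  61.6] roll 0.0
```

```bash
python3 -m handwheel '[[[1,33,-55,60,0],[1,33,-55,60,0],[1,33,-55,60,0],[1,33,-55,60,0]]]' >/dev/null
python3 - <<'E'
from h import *
go([.4475,-.162,.003],8.5)
f=grab('top','t2.png');p=proj(f,[.4475,-.162,.05])[0];print(p)
x,y=p.astype(int)
g=grab('scene');q=proj(g,[.4475,-.162,.03])[0].astype(int)
c=lambda f,x,y:cv2.resize(f['color'][y-30:y+30,x-30:x+30],(400,400),interpolation=cv2.INTER_CUBIC)
cv2.imwrite('pics/c2.png',np.hstack([c(f,x,y),c(g,*q)])[:,:,::-1])
E
```

```text
t 1.5 tcp [ 0.4457 -0.1696  0.0612] yaw 8.65 tilt -1.0 F [ 0.45 -0.16  0.93] w 0.0854 g 0.0 
 shift [ 3.1 -7.2 58.2] roll 0.2
[305.58577032 229.627402  ]
```

View pics/c2.png

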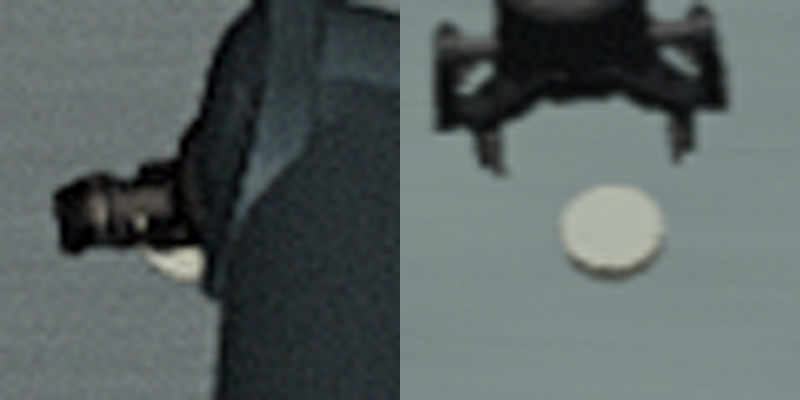

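The scene crop shows the open fingers at (490,165) and (680,155), a little left of cassette B at (612,230). That agrees with the 7 mm still to go; the top view is hidden by the arm.

```bash
python3 -m handwheel '[[[1,3,-7,30,0],[1,3,-7,58,0],[1,3,-7,58,0],[1,3,-7,58,0],[1,3,-7,58,0]]]' >/dev/null; python3 -c "
from h import *
go([.4475,-.162,.003],8.5)"
```

```text
t 2.1 tcp [ 0.4492 -0.1645  0.0054] yaw 8.42 tilt -0.99999 F [1.32 0.18 0.47] w 0.0853 g 0.0 
 shift [-1.3 -2.7  2.4] roll -0.1
```

```bash
python3 -m handwheel '[[[1,-1.3,-2.5,2,0],[0.5,-1.3,-2.5,2,0],[0.35,-1.3,-2.5,2,0],[0.22,-1.3,-2.5,2,0],[0.22,-1.3,-2.5,2,0],[0.22,-1.3,-2.5,2,0],[0.22,-1.3,-2.5,2,0],[0.22,-1.3,-2.5,2,0]]]' >/dev/null; python3 -c "
from h import *
go([.4475,-.162,.003],8.5)"
```

```text
t 2.9 tcp [ 0.4464 -0.1607  0.0025] yaw 8.53 tilt -1.0 F [-1.87  1.05  5.23] w 0.0529 g 26.2 
 shift [ 0.9  1.4 -0.5] roll 0.0
```

```bash
python3 -m handwheel '[[[0.22,0,0,-40,0],[0.22,0,0,-90,0],[0.22,0,0,-140,0],[0.22,0,0,-165,0],[0.22,0,0,-165,0]]]' >/dev/null; python3 -c "
from h import *
go([.5335,.1305,.165],8.6)"
```

```text
t 3.4 tcp [ 0.4499 -0.1618  0.1717] yaw 8.53 tilt -0.99994 F [-0.14  0.59 -0.51] w 0.0529 g 26.2 
 shift [ 125.9 -276.7    6.5] roll -0.1
```

```bash
python3 -m handwheel '[[[0.22,20,-45,0,0],[0.22,40,-90,0,0],[0.22,60,-135,0,0],[0.22,80,-180,0,0],[0.22,100,-225,0,0],[0.22,115,-260,0,0],[0.22,126,-277,0,0],[0.22,126,-277,0,0]]]' >/dev/null; python3 -m handwheel '[[[0.22,0,0,0,0],[0.22,0,0,0,0],[0.22,0,0,0,0]]]' >/dev/null;python3 - <<'E'
from h import *
go([.5335,.1305,.165],8.6)
f=grab('top');g=grab('scene')
p=proj(f,[.5335,.1305,.13])[0].astype(int);q=proj(g,[.5335,.1305,.12])[0].astype(int);print(p,q)
c=lambda f,x,y:cv2.resize(f['color'][y-30:y+30,x-30:x+30],(400,400),interpolation=cv2.INTER_CUBIC)
cv2.imwrite('pics/c3.png',np.hstack([c(f,*p),c(g,*q)])[:,:,::-1])
E
```

```text
t 4.5 tcp [0.5292 0.1297 0.1661] yaw 8.36 tilt -1.0 F [ 0.11 -0.38 -0.12] w 0.0526 g 26.2 
 shift [ 4.4 -0.2  1.1] roll -0.2
[194 190] [300 182]
```

View pics/c3.png

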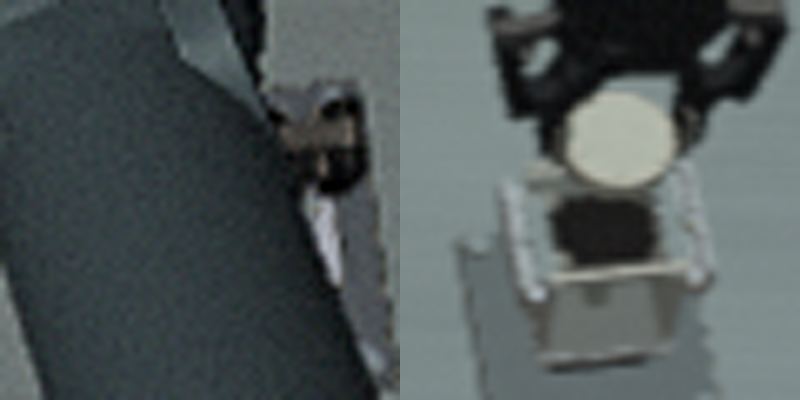

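The scene crop shows cassette B level in the fingers at (622,138), and the tower opening at about (607,230). The arm covers the tower in the top view.

```bash
python3 - <<'E'
from h import *
g=grab('scene');s=ctrl.get_state()
im=g['color'].astype(int);x0,y0=270,140
w=im[y0:y0+80,x0:x0+60]
m=((w[:,:,0]>w[:,:,2]+6)&(w.sum(2)>450)).astype(np.uint8)
n,l,st,c=cv2.connectedComponentsWithStats(m);k=1+st[1:,4].argmax();p=c[k]+[x0,y0];print(st[k],p)
z=s['tcp_pos'][2]-.0025
print('cass',ray(g,[p],z+.0125)[0],s['tcp_pos'])
E
python3 -m handwheel '[[[0.22,4.4,0,0,0],[0.22,4.4,0,0,0],[0.22,4.4,0,0,0]]]' >/dev/null;python3 -c "
from h import *
go([.5335,.1305,.165],8.6)"
```

```text
[26 26 15 14 91] [302.97802198 172.9010989 ]
cass [0.53311026 0.13283869 0.17666462] [0.52960928 0.13067501 0.16666462]
t 4.95 tcp [0.5343 0.1326 0.1668] yaw 8.52 tilt -1.0 F [ 0.35 -0.42  0.01] w 0.0525 g 26.2 
 shift [-1.1  2.   1.8] roll -0.1
```

Run:
```python
from h import *
g=grab('scene');s=ctrl.get_state()
im=g['color'].astype(int);T=s['tcp_pos']
q=proj(g,T+[0.002,0,.011])[0].astype(int);r=12
w=im[q[1]-r:q[1]+r+1,q[0]-r:q[0]+r+1]
for th in(380,420,460):
  m=((w[:,:,0]>=w[:,:,2]-2)&(w.sum(2)>th)).astype(np.uint8)
  n,l,st,c=cv2.connectedComponentsWithStats(m);k=1+st[1:,4].argmax();p=c[k]+q-r
  print(th,st[k],p,'off',(ray(g,[p],T[2]+.010)[0]-T).round(4))
x,y=proj(g,[.5345,.131,.1])[0].astype(int)
cv2.imwrite('pics/c4.png',cv2.resize(im[y-40:y+35,x-35:x+35].astype(np.uint8)[:,:,::-1],None,fx=8,fy=8,interpolation=cv2.INTER_CUBIC));print(x-35,y-40)
```

```text
380 [  6   6  16  14 180] [303.57222222 173.72777778] off [0.0021 0.002  0.01  ]
420 [  6   6  16  14 176] [303.59659091 173.65909091] off [0.0019 0.0021 0.01  ]
460 [  7   6  14  14 163] [303.52760736 173.57668712] off [0.0015 0.0019 0.01  ]
265 146
```

View pics/c4.png

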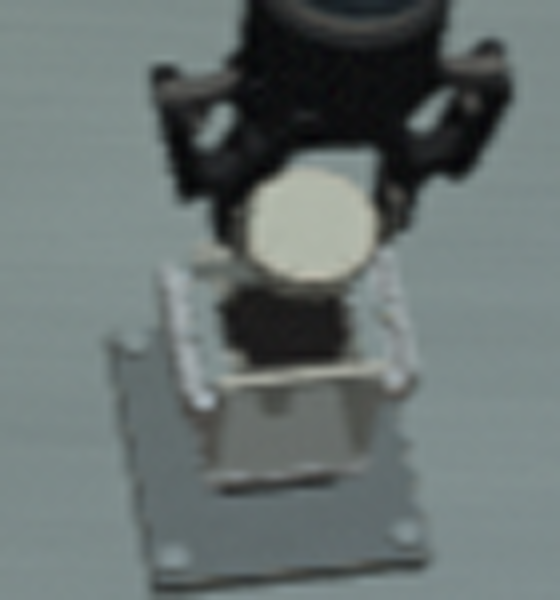

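The crop shows cassette B at (312,225), level between the fingers, with the tower opening below it at about (290,330). A shift of about (-2,-2.5) mm centres it, and I then feel my way down.

```bash
python3 -m handwheel '[[[0.22,-2,2,15,0],[0.22,-2,2.2,30,0],[0.22,-2,2.2,36,0],[0.22,-2,2.2,36,0],[0.22,-2,2.2,36,0]]]' >/dev/null;python3 -c "
from h import *
go([.5326,.130,.125],8.6)"
```

```text
t 5.5 tcp [0.5324 0.1303 0.1306] yaw 8.54 tilt -1.0 F [ 0.13 -0.04 -0.2 ] w 0.0527 g 26.2 
 shift [0.1 0.4 5.6] roll -0.1
```

```bash
for i in 1 2 3; do python3 -m handwheel '[[[0.22,0,0,2,0],[0.22,0,0,4,0],[0.22,0,0,4,0]]]' >/dev/null;python3 -c "
from h import *
go([.5326,.130,.125],8.6)"; done
```

```text
t 5.8 tcp [0.5324 0.1301 0.1268] yaw 8.53 tilt -1.0 F [-0.03 -0.64  0.08] w 0.0525 g 26.2 
 shift [0.2 0.2 1.8] roll -0.1
t 6.1 tcp [0.5321 0.13   0.1223] yaw 8.53 tilt -1.0 F [-0.08  1.    0.15] w 0.0526 g 26.2 
 shift [ 0.5  0.1 -2.7] roll -0.1
t 6.4 tcp [0.5321 0.13   0.1183] yaw 8.53 tilt -1.0 F [-0.03  0.68 -0.24] w 0.0528 g 26.2 
 shift [ 0.5  0.1 -6.7] roll -0.1
```

```bash
for i in 1 2 3; do python3 -m handwheel '[[[0.22,0,0,1,0],[0.22,0,0,2,0],[0.22,0,0,2,0]]]' |tr '\n' ' ';echo; done
```

```text
time_s: 6.7 tcp_pos: [0.5323, 0.1301, 0.1165] eef_rot: [0.997, 0.074, -0.0, 0.0] ft_force: [-0.2, -0.4, -0.6] gripper_width: 0.0527 grip_force: 26.2 
time_s: 7.0 tcp_pos: [0.5323, 0.1301, 0.1145] eef_rot: [0.997, 0.074, -0.0, 0.0] ft_force: [-0.7, 0.4, 0.1] gripper_width: 0.0528 grip_force: 26.2 
time_s: 7.3 tcp_pos: [0.5322, 0.13, 0.1125] eef_rot: [0.997, 0.074, -0.0, 0.0] ft_force: [0.5, -0.3, -0.1] gripper_width: 0.0526 grip_force: 26.2
```

```bash
for i in 1 2 3; do python3 -m handwheel '[[[0.22,0,0,1,0],[0.22,0,0,2,0],[0.22,0,0,2,0]]]' |tr '\n' ' ';echo; done
```

```text
time_s: 7.6 tcp_pos: [0.5324, 0.1303, 0.1106] eef_rot: [0.997, 0.074, 0.0, -0.0] ft_force: [0.2, 0.7, -0.1] gripper_width: 0.0523 grip_force: 26.2 
time_s: 7.9 tcp_pos: [0.5326, 0.1307, 0.1089] eef_rot: [0.997, 0.075, 0.0, -0.0] ft_force: [1.2, 2.1, 0.8] gripper_width: 0.0525 grip_force: 26.3 
time_s: 8.2 tcp_pos: [0.5329, 0.1302, 0.1071] eef_rot: [0.997, 0.074, 0.001, -0.0] ft_force: [0.6, 1.6, 3.6] gripper_width: 0.0523 grip_force: 26.5
```

```bash
python3 -m handwheel '[[[0.3,0,0,0,0],[0.36,0,0,0,0],[0.42,0,0,-0.5,0],[0.45,0,0,-1,0],[0.45,0,0,-10,0],[0.45,0,0,-40,0],[0.45,0,0,-60,0],[0.45,0,0,-60,0]]]' |tr '\n' ' ';python3 - <<'E'
from h import *
go([.534,.1305,.135],8.6)
g=grab('scene');im=g['color']
x,y=proj(g,[.5345,.131,.1])[0].astype(int);print(x-35,y-40)
cv2.imwrite('pics/c5.png',cv2.resize(im[y-40:y+35,x-35:x+35][:,:,::-1],None,fx=8,fy=8,interpolation=cv2.INTER_CUBIC))
E
```

```text
time_s: 9.0 tcp_pos: [0.5353, 0.1311, 0.1708] eef_rot: [0.997, 0.074, 0.004, -0.001] ft_force: [-0.2, 0.4, -0.2] gripper_width: 0.062 grip_force: 0.0 t 9.0 tcp [0.5353 0.1311 0.1708] yaw 8.53 tilt -0.99997 F [-0.24  0.36 -0.19] w 0.062 g 0.0 
 shift [-1.7  0.4 35.8] roll -0.1
265 146
```

View pics/c5.png

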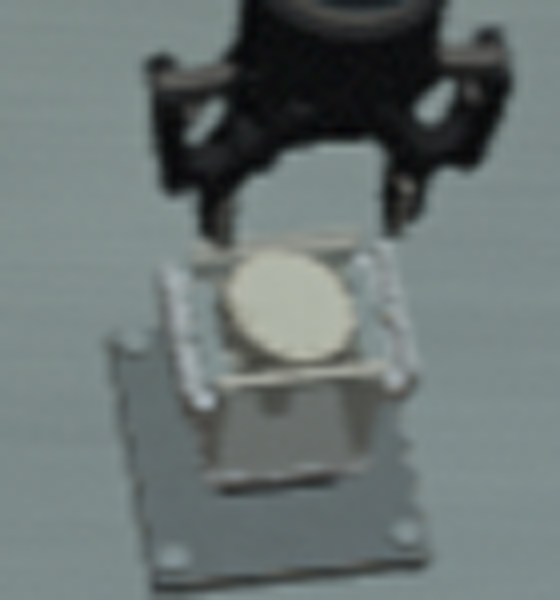

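The crop shows cassette B inside the opening at (290,305), slightly tilted on the lips. The fingers are clear of it. Next I shut the fingers and press its centre.

```bash
python3 -m handwheel '[[[-1,-1.5,0.5,0,0],[-1,-1.5,0.5,0,0],[-1,-1.5,0.5,10,0],[-1,-1.5,0.5,20,0],[-1,-1.5,0.5,30,0],[-1,-1.5,0.5,38,0],[-1,-1.5,0.5,38,0]]]' |tr '\n' ' ';python3 -c "
from h import *
go([.534,.1305,.122],8.6)"
```

```text
time_s: 9.75 tcp_pos: [0.5294, 0.129, 0.1265] eef_rot: [0.997, 0.074, -0.002, 0.0] ft_force: [-0.6, -0.3, 0.0] gripper_width: -0.0001 grip_force: 0.0 t 9.75 tcp [0.5294 0.129  0.1265] yaw 8.54 tilt -0.99999 F [-0.57 -0.26  0.01] w -0.0001 g 0.0 
 shift [ 4.8 -0.8  4.5] roll -0.1
```

```bash
python3 -m handwheel '[[[-1,3,0,0,0],[-1,3,0,0,0],[-1,3,0,0,0]]]' >/dev/null;python3 -c "
from h import *
go([.534,.1305,.122],8.6)"
```

```text
t 10.05 tcp [0.5347 0.1301 0.1293] yaw 8.53 tilt -1.0 F [-0.61  0.24  0.48] w -0.0002 g 0.0 
 shift [-0.6 -0.5  7.3] roll -0.1
```

```bash
python3 -m handwheel '[[[-1,-0.6,-0.4,3,0],[-1,-0.6,-0.4,6,0],[-1,-0.6,-0.4,6,0]]]' |tr '\n' ' ';echo; for i in 1 2 3 4; do python3 -m handwheel '[[[-1,0,0,1,0],[-1,0,0,2,0],[-1,0,0,2,0]]]' |tr '\n' ' ';echo; done
```

```text
time_s: 10.35 tcp_pos: [0.5327, 0.13, 0.1221] eef_rot: [0.997, 0.074, -0.001, 0.0] ft_force: [-0.4, 0.2, -0.3] gripper_width: -0.0003 grip_force: 0.0 
time_s: 10.65 tcp_pos: [0.5332, 0.1301, 0.1205] eef_rot: [0.997, 0.074, -0.0, -0.0] ft_force: [0.2, 0.2, 1.0] gripper_width: -0.0001 grip_force: 0.0 
time_s: 10.95 tcp_pos: [0.5336, 0.1301, 0.1191] eef_rot: [0.997, 0.074, 0.0, 0.0] ft_force: [-1.1, -0.1, 3.3] gripper_width: -0.0002 grip_force: 1.3 
time_s: 11.25 tcp_pos: [0.5336, 0.1303, 0.1168] eef_rot: [0.997, 0.074, 0.0, -0.0] ft_force: [-0.0, -0.2, 2.9] gripper_width: 0.0002 grip_force: 1.5 
time_s: 11.55 tcp_pos: [0.5327, 0.1302, 0.1139] eef_rot: [0.997, 0.074, -0.001, -0.0] ft_force: [0.9, 0.2, -0.1] gripper_width: -0.0001 grip_force: 0.0
```

```bash
for i in 1 2 3 4 5 6; do python3 -m handwheel '[[[-1,0,0,1,0],[-1,0,0,2,0],[-1,0,0,2,0]]]' |tr '\n' ' '|sed 's/eef_rot.*ft/ft/';echo; done
```

```text
time_s: 11.85 tcp_pos: [0.5326, 0.1301, 0.1123] ft_force: [-1.6, -1.0, 1.2] gripper_width: -0.0003 grip_force: 0.9 
time_s: 12.15 tcp_pos: [0.5327, 0.1302, 0.1106] ft_force: [-2.4, -0.9, 4.5] gripper_width: -0.0002 grip_force: 1.9 
time_s: 12.45 tcp_pos: [0.5328, 0.1302, 0.1086] ft_force: [-2.7, -0.7, 4.1] gripper_width: 0.0002 grip_force: 2.0 
time_s: 12.75 tcp_pos: [0.5328, 0.1302, 0.1065] ft_force: [-2.9, 0.0, 4.7] gripper_width: -0.0003 grip_force: 2.1 
time_s: 13.05 tcp_pos: [0.533, 0.1302, 0.1046] ft_force: [-2.4, -0.2, 3.4] gripper_width: -0.0001 grip_force: 1.9 
time_s: 13.35 tcp_pos: [0.5331, 0.1302, 0.1026] ft_force: [-2.9, 0.3, 4.7] gripper_width: -0.0003 grip_force: 2.1
```

```bash
cat > crop.py <<'E'
from h import *
import sys
g=grab('scene');im=g['color']
x,y=proj(g,[.5345,.131,.1])[0].astype(int)
cv2.imwrite('pics/'+sys.argv[1],cv2.resize(im[y-22:y+28,x-25:x+25][:,:,::-1],(400,400),interpolation=cv2.INTER_CUBIC))
E
python3 crop.py p1.png
python3 -m handwheel '[[[-1,0,0,-10,0],[-1,0,0,-40,0],[-1,0,0,-60,0],[-1,0,0,-70,0],[-1,0,0,-70,0],[-1,0,0,-70,0]]]'|tr '\n' ' '
python3 crop.py p2.png; python3 -c "
import cv2,numpy as np
cv2.imwrite('pics/c6.png',np.hstack([cv2.imread('pics/p1.png'),cv2.imread('pics/p2.png')]))"
```

```text
time_s: 14.0 tcp_pos: [0.5332, 0.1299, 0.1722] eef_rot: [0.997, 0.074, -0.0, 0.0] ft_force: [-0.5, -1.2, 1.0] gripper_width: -0.0001 grip_force: 0.0
```

View pics/c6.png

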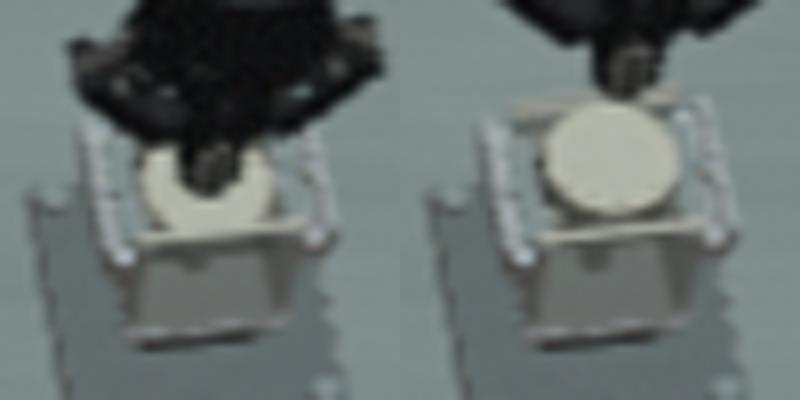

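The left half shows the fingers pressing cassette B down level inside the tower. The right half shows it popped back up, flat and centred, at about (613,158) in the crop. Its rest is now good, so I press again from the top.

```bash
python3 -m handwheel '[[[-1,0.5,-0.5,20,0],[-1,0.5,-0.5,40,0],[-1,0.5,-0.5,50,0],[-1,0.5,-0.5,50,0],[-1,0.5,-0.5,50,0]]]' |tr '\n' ' '|sed 's/eef_rot.*ft/ft/';echo; for i in 1 2 3 4 5; do python3 -m handwheel '[[[-1,0,0,2,0],[-1,0,0,3,0],[-1,0,0,3,0]]]' |tr '\n' ' '|sed 's/eef_rot.*ft/ft/';echo; done
```

```text
time_s: 14.55 tcp_pos: [0.5336, 0.1308, 0.1224] ft_force: [-0.1, -0.3, 0.7] gripper_width: 0.0 grip_force: 0.0 
time_s: 14.85 tcp_pos: [0.5344, 0.131, 0.1204] ft_force: [0.2, 0.0, 0.4] gripper_width: 0.0 grip_force: 0.4 
time_s: 15.15 tcp_pos: [0.5346, 0.131, 0.1174] ft_force: [0.5, -0.4, 3.6] gripper_width: 0.0002 grip_force: 2.0 
time_s: 15.45 tcp_pos: [0.5331, 0.1305, 0.1129] ft_force: [0.6, 0.2, 0.1] gripper_width: -0.0001 grip_force: 0.2 
time_s: 15.75 tcp_pos: [0.5332, 0.1306, 0.1106] ft_force: [-1.7, -0.7, 3.8] gripper_width: -0.0 grip_force: 1.8 
time_s: 16.05 tcp_pos: [0.5332, 0.1306, 0.1076] ft_force: [-2.2, -0.5, 4.3] gripper_width: -0.0001 grip_force: 2.0
```

```bash
for i in 1 2 3 4; do python3 -m handwheel '[[[-1,0,0,2,0],[-1,0,0,3,0],[-1,0,0,3,0]]]' |tr '\n' ' '|sed 's/eef_rot.*ft/ft/';echo; done
```

```text
time_s: 16.35 tcp_pos: [0.5333, 0.1306, 0.1046] ft_force: [-1.6, 0.4, 4.4] gripper_width: 0.0003 grip_force: 2.1 
time_s: 16.65 tcp_pos: [0.5333, 0.1306, 0.1016] ft_force: [-2.1, -0.4, 4.5] gripper_width: 0.0001 grip_force: 2.1 
time_s: 16.95 tcp_pos: [0.5335, 0.1306, 0.0985] ft_force: [-3.1, -0.5, 5.4] gripper_width: 0.0001 grip_force: 2.4 
time_s: 17.25 tcp_pos: [0.5337, 0.1307, 0.0957] ft_force: [-3.1, -1.0, 4.7] gripper_width: -0.0001 grip_force: 2.6
```

```bash
python3 -m handwheel '[[[-1,0,0,2,0],[-1,0,0,3,0],[-1,0,0,3,0]]]' |tr '\n' ' '|sed 's/eef_rot.*ft/ft/';echo;python3 -m handwheel '[[[-1,0,0,-2,0],[-1,0,0,-4,0],[-1,0,0,-6,0],[-1,0,0,-10,0]]]' |tr '\n' ' '|sed 's/eef_rot.*ft/ft/';echo;python3 -m handwheel '[[[-1,0,0,-20,0],[-1,0,0,-50,0],[-1,0,0,-80,0],[-1,0,0,-80,0],[-1,0,0,-80,0]]]' |tr '\n' ' '|sed 's/eef_rot.*ft/ft/'
python3 - <<'E'
from h import *
g=grab('scene');im=g['color'].astype(int)
cv2.imwrite('pics/p3.png',im[:,:,::-1])
x,y=proj(g,[.5345,.131,.1])[0].astype(int);w=im[y-22:y+28,x-25:x+25]
m=((w[:,:,0]>=w[:,:,2]-2)&(w.sum(2)>420)).astype(np.uint8)
n,l,st,c=cv2.connectedComponentsWithStats(m);k=1+st[1:,4].argmax();p=c[k]+[x-25,y-22]
print(st[k],p,ray(g,[p],.097),ray(g,[p],.1205))
go([.6365,-.1045,.17],8.6)
E
```

```text
time_s: 17.55 tcp_pos: [0.5337, 0.1307, 0.0928] ft_force: [-2.0, -0.7, 5.8] gripper_width: 0.0002 grip_force: 2.7 
time_s: 17.95 tcp_pos: [0.5339, 0.1308, 0.1025] ft_force: [-0.1, 0.6, -0.6] gripper_width: 0.0004 grip_force: 0.0 
time_s: 18.45 tcp_pos: [0.5345, 0.1308, 0.1832] ft_force: [-0.1, 0.1, -0.3] gripper_width: 0.0001 grip_force: 0.0 [ 17  16  22  14 185] [300.81081081 187.16216216] [[0.53480604 0.13351419 0.097     ]] [[0.55030057 0.1310761  0.1205    ]]
t 18.5 tcp [0.5334 0.1304 0.182 ] yaw 8.52 tilt -1.0 F [-0.64 -0.05  0.03] w -0.0004 g 0.0 
 shift [ 67.1 247.6  11.9] roll -0.1[ WARN:0@0.588] global loadsave.cpp:1063 imwrite_ Unsupported depth image for selected encoder is fallbacked to CV_8U.
```

```bash
python3 -m handwheel '[[[1,12,45,0,0],[1,24,90,0,0],[1,36,135,0,0],[1,48,180,20,0],[1,58,220,50,0],[1,67,248,90,0],[1,67,248,120,0],[1,67,248,120,0]]]' >/dev/null;python3 -m handwheel '[[[1,0,0,0,0],[1,0,0,0,0],[1,0,0,0,0]]]' >/dev/null;python3 -c "
from h import *
go([.6365,-.1045,.003],8.6)"
```

```text
t 19.6 tcp [ 0.6386 -0.1032  0.0652] yaw 8.66 tilt -0.99999 F [-0.07 -0.86  0.05] w 0.0856 g 0.0 
 shift [-2.5  1.  62.2] roll 0.1
```

```bash
python3 -m handwheel '[[[1,-2,1,30,0],[1,-2,1,55,0],[1,-2,1,61,0],[1,-2,1,61,0],[1,-2,1,61,0],[1,-2,1,61,0]]]' >/dev/null;python3 -c "
from h import *
go([.6365,-.1045,.0025],8.6)"
```

```text
t 20.2 tcp [ 0.6368 -0.1059  0.0038] yaw 8.54 tilt -0.99999 F [ 0.58 -0.04  0.29] w 0.085 g 0.0 
 shift [-0.1 -1.4  1.3] roll -0.1
```

```bash
python3 -m handwheel '[[[1,0,-1.2,0.5,0],[0.5,0,-1.2,0.5,0],[0.35,0,-1.2,0.5,0],[0.22,0,-1.2,0.5,0],[0.22,0,-1.2,0.5,0],[0.22,0,-1.2,0.5,0],[0.22,0,-1.2,0.5,0]]]' >/dev/null; python3 -c "
from h import *
go([.6365,-.1045,.0025],8.6)"
python3 -m handwheel '[[[0.22,0,0,-40,0],[0.22,0,0,-90,0],[0.22,0,0,-140,0],[0.22,0,0,-165,0],[0.22,0,0,-165,0]]]' >/dev/null; python3 -c "
from h import *
go([.5326,.1302,.165],8.6)"
```

```text
t 20.9 tcp [ 0.6349 -0.1047  0.0018] yaw 8.53 tilt -1.0 F [-1.99  0.53  3.89] w 0.0525 g 27.3 
 shift [ 1.6  0.1 -0.7] roll -0.1
t 21.4 tcp [ 0.6388 -0.1051  0.1719] yaw 8.52 tilt -0.99994 F [ 1.37 -0.05 -1.15] w 0.0523 g 27.2 
 shift [ -70.2 -248.5    5.3] roll -0.1
```

```bash
python3 -m handwheel '[[[0.22,-12,-45,0,0],[0.22,-24,-90,0,0],[0.22,-36,-135,0,0],[0.22,-48,-180,0,0],[0.22,-60,-220,0,0],[0.22,-70,-248.5,0,0],[0.22,-70,-248.5,5,0],[0.22,-70,-248.5,5,0]]]' >/dev/null;python3 -m handwheel '[[[0.22,0,0,0,0],[0.22,0,0,0,0],[0.22,0,0,0,0]]]' >/dev/null;python3 - <<'E'
from h import *
go([.5322,.1302,.132],8.6)
g=grab('scene');s=ctrl.get_state()
im=g['color'].astype(int);T=s['tcp_pos']
q=proj(g,T+[0.002,0,.011])[0].astype(int);r=12
w=im[q[1]-r:q[1]+r+1,q[0]-r:q[0]+r+1]
for th in(380,420,460):
  m=((w[:,:,0]>=w[:,:,2]-2)&(w.sum(2)>th)).astype(np.uint8)
  n,l,st,c=cv2.connectedComponentsWithStats(m);k=1+st[1:,4].argmax();p=c[k]+q-r
  print(th,st[k],'off',(ray(g,[p],T[2]+.010)[0]-T).round(4))
E
```

```text
t 22.5 tcp [0.5293 0.1291 0.161 ] yaw 8.36 tilt -1.0 F [ 0.36 -0.01 -0.65] w 0.0527 g 27.2 
 shift [ 3.  -0.7 29. ] roll -0.2
380 [  6   6  16  14 184] off [0.0023 0.002  0.01  ]
420 [  6   6  16  14 179] off [0.0018 0.0019 0.01  ]
460 [  6   6  15  14 162] off [0.0017 0.0022 0.01  ]
```

```bash
python3 -m handwheel '[[[0.22,3.3,-0.7,0,0],[0.22,3.3,-0.7,15,0],[0.22,3.3,-0.7,29,0],[0.22,3.3,-0.7,29,0],[0.22,3.3,-0.7,29,0],[0.22,3.3,-0.7,29,0]]]' >/dev/null;python3 -c "
from h import *
go([.5325,.1302,.116],8.6)"
```

```text
t 23.15 tcp [0.5319 0.132  0.1322] yaw 8.54 tilt -1.0 F [ 0.37  0.43 -0.91] w 0.0525 g 27.2 
 shift [ 0.4  1.9 16.2] roll -0.1
```

```bash
python3 -m handwheel '[[[0.22,0.5,1.8,5,0],[0.22,0.5,1.8,12,0],[0.22,0.5,1.8,17,0],[0.22,0.5,1.8,17,0],[0.22,0.5,1.8,17,0]]]' |tr '\n' ' '|sed 's/eef_rot.*ft/ft/';echo;for i in 1 2 3; do python3 -m handwheel '[[[0.22,0,0,1,0],[0.22,0,0,2,0],[0.22,0,0,2,0]]]' |tr '\n' ' '|sed 's/eef_rot.*ft/ft/';echo; done
```

```text
time_s: 23.65 tcp_pos: [0.5323, 0.1301, 0.1149] ft_force: [-0.6, -0.3, -0.6] gripper_width: 0.0526 grip_force: 27.2 
time_s: 23.95 tcp_pos: [0.5326, 0.1302, 0.1132] ft_force: [0.2, -0.2, -1.9] gripper_width: 0.0527 grip_force: 27.2 
time_s: 24.25 tcp_pos: [0.5324, 0.1301, 0.111] ft_force: [-0.9, -0.7, -0.1] gripper_width: 0.0527 grip_force: 27.2 
time_s: 24.55 tcp_pos: [0.5324, 0.1305, 0.1091] ft_force: [-0.8, 1.0, -0.4] gripper_width: 0.0524 grip_force: 27.3
```

```bash
for i in 1 2; do python3 -m handwheel '[[[0.22,0,0,0.5,0],[0.22,0,0,1,0],[0.22,0,0,1,0]]]' |tr '\n' ' '|sed 's/eef_rot.*ft/ft/';echo; done
```

```text
time_s: 24.85 tcp_pos: [0.5325, 0.1306, 0.1083] ft_force: [-1.6, 0.9, 1.1] gripper_width: 0.0525 grip_force: 27.4 
time_s: 25.15 tcp_pos: [0.5326, 0.1306, 0.1075] ft_force: [-1.9, 1.1, 3.3] gripper_width: 0.0525 grip_force: 27.6
```

```bash
python3 -m handwheel '[[[0.27,0,0,0,0],[0.32,0,0,0,0],[0.38,0,0,0,0],[0.44,0,0,0,0],[0.5,0,0,0,0],[0.5,0,0,-5,0],[0.5,0,0,-30,0],[0.5,0,0,-60,0]]]' |tr '\n' ' '|sed 's/eef_rot.*ft/ft/';echo; python3 -m handwheel '[[[-1,0,0,0,0],[-1,0,0,0,0],[-1,0,0,0,0],[-1,0,0,0,0],[-1,0,0,0,0]]]' >/dev/null; python3 -c "
from h import *
go([.5338,.1307,.124],8.6)"; python3 crop.py p4.png
```

```text
time_s: 25.95 tcp_pos: [0.5312, 0.1297, 0.1667] ft_force: [0.4, 0.2, 0.1] gripper_width: 0.0639 grip_force: 0.0 
t 26.45 tcp [0.5318 0.1299 0.166 ] yaw 8.53 tilt -1.0 F [-0.56  0.5  -1.05] w -0.0003 g 0.0 
 shift [ 2.2 -0.5 42. ] roll -0.1
```

View pics/p4.png

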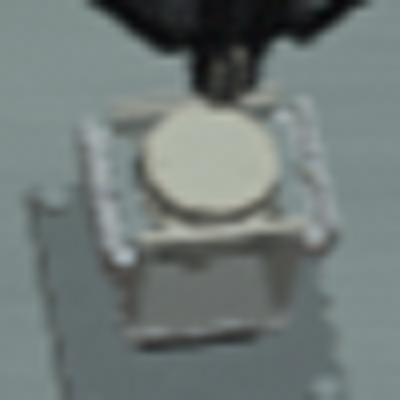

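Cassette A lies flat and centred at (210,160) on the lips, with the shut fingers above it. Next I press, using fine steps near the end.

```bash
python3 -m handwheel '[[[-1,2,-0.5,15,0],[-1,2,-0.5,32,0],[-1,2,-0.5,42,0],[-1,2,-0.5,42,0],[-1,2,-0.5,42,0]]]' |tr '\n' ' '|sed 's/eef_rot.*ft/ft/';echo; for i in 1 2 3 4 5 6; do python3 -m handwheel '[[[-1,0,0,2,0],[-1,0,0,3,0],[-1,0,0,3,0]]]' |tr '\n' ' '|sed 's/eef_rot.*ft/ft/';echo; done
```

```text
time_s: 27.0 tcp_pos: [0.5342, 0.131, 0.1247] ft_force: [0.5, -0.7, -0.2] gripper_width: -0.0 grip_force: 0.0 
time_s: 27.3 tcp_pos: [0.5348, 0.131, 0.1226] ft_force: [0.2, -0.2, 0.8] gripper_width: 0.0002 grip_force: 0.0 
time_s: 27.6 tcp_pos: [0.5351, 0.1311, 0.1198] ft_force: [-0.2, 0.1, 2.3] gripper_width: 0.0002 grip_force: 1.3 
time_s: 27.9 tcp_pos: [0.535, 0.1315, 0.1169] ft_force: [-1.0, 0.5, 2.9] gripper_width: 0.0004 grip_force: 1.3 
time_s: 28.2 tcp_pos: [0.5351, 0.1314, 0.1135] ft_force: [0.8, -0.4, 3.5] gripper_width: -0.0 grip_force: 2.1 
time_s: 28.5 tcp_pos: [0.5351, 0.1314, 0.1105] ft_force: [0.3, 0.2, 5.7] gripper_width: 0.0006 grip_force: 2.3 
time_s: 28.8 tcp_pos: [0.5351, 0.1314, 0.1076] ft_force: [0.9, 1.1, 4.2] gripper_width: -0.0002 grip_force: 2.5
```

```bash
for i in 1 2 3; do python3 -m handwheel '[[[-1,0,0,1,0],[-1,0,0,2,0],[-1,0,0,2,0]]]' |tr '\n' ' '|sed 's/eef_rot.*ft/ft/';echo; done;  for i in 1 2 3; do python3 -m handwheel '[[[-1,0,0,0.5,0],[-1,0,0,1,0],[-1,0,0,1,0]]]' |tr '\n' ' '|sed 's/eef_rot.*ft/ft/';echo; done
```

```text
time_s: 29.1 tcp_pos: [0.5351, 0.1314, 0.1057] ft_force: [0.7, 0.9, 5.0] gripper_width: 0.0002 grip_force: 2.6 
time_s: 29.4 tcp_pos: [0.535, 0.1314, 0.1035] ft_force: [1.1, 1.5, 4.1] gripper_width: -0.0004 grip_force: 2.2 
time_s: 29.7 tcp_pos: [0.5351, 0.1314, 0.1016] ft_force: [-0.1, 0.5, 4.9] gripper_width: 0.0001 grip_force: 2.6 
time_s: 30.0 tcp_pos: [0.5351, 0.1314, 0.1005] ft_force: [1.8, 1.4, 5.1] gripper_width: 0.0001 grip_force: 2.3 
time_s: 30.3 tcp_pos: [0.5351, 0.1314, 0.0996] ft_force: [-0.1, 1.6, 5.2] gripper_width: -0.0002 grip_force: 2.9 
time_s: 30.6 tcp_pos: [0.5351, 0.1314, 0.0986] ft_force: [0.3, 0.6, 5.5] gripper_width: 0.0004 grip_force: 2.9
```

```bash
for i in 1 2 3; do python3 -m handwheel '[[[-1,0,0,0.25,0],[-1,0,0,0.5,0],[-1,0,0,0.5,0]]]' |tr '\n' ' '|sed 's/eef_rot.*ft/ft/';echo; done
```

```text
time_s: 30.9 tcp_pos: [0.5351, 0.1314, 0.0984] ft_force: [-0.3, 0.4, 6.4] gripper_width: -0.0002 grip_force: 3.5 
time_s: 31.2 tcp_pos: [0.5351, 0.1314, 0.0984] ft_force: [-0.5, 0.1, 9.7] gripper_width: 0.0004 grip_force: 4.8 
time_s: 31.5 tcp_pos: [0.5352, 0.1314, 0.0983] ft_force: [-2.0, -0.2, 11.8] gripper_width: -0.0001 grip_force: 6.0
```

The force climbs with no further travel, so the follower is on its bottom (h is about 6 mm) and cassette A is past the lips. I ease off slowly and check.

```bash
for i in 1 2 3 4; do python3 -m handwheel '[[[-1,0,0,-0.7,0],[-1,0,0,-1.3,0],[-1,0,0,-1.3,0]]]' |tr '\n' ' '|sed 's/eef_rot.*ft/ft/';echo; done
```

```text
time_s: 31.8 tcp_pos: [0.5351, 0.1314, 0.0986] ft_force: [1.3, 1.5, 6.4] gripper_width: 0.0 grip_force: 2.9 
time_s: 32.1 tcp_pos: [0.5351, 0.1314, 0.0998] ft_force: [0.4, 0.2, 5.9] gripper_width: 0.0001 grip_force: 2.8 
time_s: 32.4 tcp_pos: [0.5347, 0.1311, 0.1005] ft_force: [1.5, 0.9, 2.4] gripper_width: -0.0005 grip_force: 1.7 
time_s: 32.7 tcp_pos: [0.533, 0.13, 0.1008] ft_force: [0.2, 0.1, -0.3] gripper_width: -0.0001 grip_force: 0.0
```

Force drops to zero at 0.1008 m, so it is caught. I retreat, compare the images numerically and hand in.

```bash
python3 -m handwheel '[[[-1,0,0,-10,0],[-1,0,0,-40,0],[-1,0,0,-80,0],[-1,0,0,-90,0],[-1,0,0,-90,0],[-1,0,0,-90,0]]]' |tr '\n' ' '|sed 's/eef_rot.*ft/ft/'
python3 - <<'E'
from h import *
g=grab('scene');im=g['color'].astype(int)
x,y=proj(g,[.5345,.131,.1])[0].astype(int);w=im[y-22:y+28,x-25:x+25]
m=((w[:,:,0]>=w[:,:,2]-2)&(w.sum(2)>420)).astype(np.uint8)
n,l,st,c=cv2.connectedComponentsWithStats(m);k=1+st[1:,4].argmax();p=c[k]+[x-25,y-22]
print(st[k],p,ray(g,[p],.1004))
q=cv2.imread('pics/p3.png').astype(int)[:,:,::-1][y-22:y+28,x-25:x+25]
print('diff to first caught',np.abs(q-w)[15:].mean().round(2))
E
```

```text
time_s: 33.3 tcp_pos: [0.5337, 0.1305, 0.1912] ft_force: [-0.3, -1.0, -0.2] gripper_width: -0.0 grip_force: 0.0 [ 17  16  21  14 184] [300.68478261 187.07608696] [[0.5367288  0.13275105 0.1004    ]]
diff to first caught 1.47
```

The view matches the caught state of the first cassette, with the centroid within 0.2 px.

```bash
python3 -c "
from plant import ctrl
print(ctrl.close_job())"
```

```text
the job is handed in; nothing more can be done
None
```

I loaded both cassettes into the magazine one at a time and handed the job in at about 33 s. Finger force fell to zero on backing off each, so both appear caught under the lips; wrist force peaked at about 12 N. `close_job()` returned no verdict.

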